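Check off a kit on the push buttons

ROBOT

A 6-joint arm with a two-finger parallel gripper is mounted at the origin on a cart in front of the work surface, level with it; the furniture and walls round the work are solid. World frame = base frame: x ahead of the robot, y to its left, z up, the work surface at z = 0. Lengths are in m, angles in rad, forces in N, time in s.
With the tool pointing down it reaches from about 0.375 to 0.925 m from the base axis. Payload 5.7 kg.
Tool frame: the origin (TCP) lies between the finger pads; the fingertips stand 25 mm ahead of it and the grasp point (between the pads) lies 6 mm ahead of it (env.finger_overhang is the distance from the TCP to the fingertips, in m); z points along the fingers, y is the line along which they close (so a half turn about z gives the same grasp; the last joint's range is limited). The gripper opens to 85 mm and grips with 20 to 120 N. Pads are 22 mm wide; open, the fingers measure 114 mm over their backs; the gripper's body (76 mm by 85 mm) begins 54 mm behind the grasp point. The pads swing forward as they close: fully open they stand 13 mm farther back than shut.
Start: joints at [-1.335, 0.359, 1.51, -0, 1.272, -0.115], TCP at [0.206, -0.563, 0.256] pointing down, gripper open.
Joint ranges: [-2.97, 2.97], [-1.01, 2.36], [0.21, 2.38], [-0.96, 4.11], [0.2, 2.71], [-2.98, 2.98]. Speed limits (rad/s): [2.39, 2.39, 3.14, 3.14, 3.14, 3.14].

INTERFACE

Orientations are given as a 3x3 rotation matrix whose columns are the frame's x, y, z axes.
In Python, from cell import env gives the robot as it stands.
- The arm moves only by the tool carry_out, never from a script. Its argument "series" is a list of rows, each a list of 6 numbers: the shift along the tool's x, y, z as a fraction of full scale, then the turn, a rotation vector about the tool's x, y, z as a fraction of full scale. In form: [[x, y, z, ax, ay, az], ...]. A call has 1 to 20 rows; each row is the pose to reach, as a shift and turn from the pose commanded when the call began, along the tool's axes at that moment; what a row does not reach only later rows make up. Full scale, the value 1, is 0.15 m for a shift and 45 degrees for a turn. A row lasts 1/10 s, in which the tool goes at most 50 mm and 8.59 degrees, less where a joint would pass 70% of its speed; a pose out of reach is approached as far as the arm can. A call with a number of a shift or a turn outside -1 to 1 is refused whole. A call with a gripper value outside its range is refused whole. "fingers" is the opening, from 0 (shut) to 1 (fully open), set as the call begins (left out, the last holds). The fingers move at their own pace and stop on an object; the grip force is fixed at half the most. Time passes only in rows, so rows that repeat a pose let the fingers close. It gives the time, the measured TCP pose, the force, the opening and the grip force at its end, in the units of the state.
- env.state(): the state, without advancing time (a new reading comes with each control period).
- env.get_image(name): name is "side" or "top"; returns the picture (480x640x3 uint8, red, green, blue); there is no depth.
- env.camera_info(name): a dict with "intrinsics" (3x3 intrinsics, pixels), "dist" ([k1, k2, p1, p2, k3] as OpenCV has them; the pictures are not rectified), "eye" and "orientation" of the camera in the world. Camera axes: x right, y up, looking along -z (the intrinsics and any distortion apply to the point x, -y, -z); pixel columns grow to the right and rows downward; lengths in m; the calibration is good to about 2 mm. A picture is of the moment at which its call begins. camera_info takes no time and is no camera call.
- env.close_job(): hands the job in; it is judged then, once.
The state is a dict: "time": time; "joints": joint angles; "joint_vel": joint speeds; "tau": joint torques, N m; "eef_pos": TCP position; "tool_rot": TCP orientation; "ft_force": force on the tool from outside, world axes, zero at the start; "torque": the same for the moment, N m; "width": finger opening in m; "gripper_force": force on a finger pad.
Only numpy, scipy, OpenCV 4.12 (cv2) and the standard library are available. Lean on these libraries where they do the work, as an engineer would, in place of code of your own. Each camera call takes 0.05 s, during which the arm holds its last target. There are 200 camera calls.

TASK

Check off the kit for the marking job on the kit stations: lightly tap in, so that it stays in, the push button in front of the hex bolt, then the one in front of the V block, then the one in front of the plug gauge. The sample plate is not part of this job, so leave its button out; pick nothing up, and leave all the parts and the other things lying where they are.

Things in the scene. Friction and masses are not known exactly. Their poses are not given: they have to be found in the camera images.
- station_bolt: grey plastic kit station, fixed, 140 mm deep (x, away from the robot) by 114 mm wide (y); origin at the centre of its underside on the worktop. Pocket at the back (centre x = +24 mm, 84x106 mm, floor 12 mm, lip 20 mm above the worktop) with the hex bolt; push button in front at x = -45 mm. Four stations alike, side by side about 126 mm apart, in changing order
- button_bolt_top (a point): centre of the top face of the push button in front of the hex bolt: a flat round white cap, 33 mm across, about 41 mm above the worktop when out and 33 mm when fully in and let go; it stands 17 mm above its 43 mm round black housing. It is pressed straight down
- button_bolt (a joint): travel of that push button in m: 0 is out, 0.008 fully in. It yields at about 3 N and stays where it is left. Its cap is soft: it gives 1 mm before the button yields, and once the button is fully in it gives up to 6 mm more while the force rises to 17 N, then hits a hard stop. The button counts as in from 0.005, as out below 0.0025
- bolt_mid (a point): hex bolt, a short steel bolt with a hexagonal head and a threaded shank, lying down, 56 mm long, 18 mm across the head, loose in the pocket of its station; the point lies on its middle, 9 mm above the pocket floor
- station_vblock: grey plastic kit station, fixed, 140 mm deep (x, away from the robot) by 114 mm wide (y); origin at the centre of its underside on the worktop. Pocket at the back (centre x = +24 mm, 84x106 mm, floor 12 mm, lip 20 mm above the worktop) with the V block; push button in front at x = -45 mm. Four stations alike, side by side about 126 mm apart, in changing order
- button_vblock_top (a point): centre of the top face of the push button in front of the V block: a flat round white cap, 33 mm across, about 41 mm above the worktop when out and 33 mm when fully in and let go; it stands 17 mm above its 43 mm round black housing. It is pressed straight down
- button_vblock (a joint): travel of that push button in m: 0 is out, 0.008 fully in. It yields at about 3 N and stays where it is left. Its cap is soft: it gives 1 mm before the button yields, and once the button is fully in it gives up to 6 mm more while the force rises to 17 N, then hits a hard stop. The button counts as in from 0.005, as out below 0.0025
- vblock_mid (a point): steel V block, 60x50 mm and 44 mm high, with a V groove on top, loose in the pocket of its station; the point lies half-way up, 22 mm above its underside
- station_gauge: grey plastic kit station, fixed, 140 mm deep (x, away from the robot) by 114 mm wide (y); origin at the centre of its underside on the worktop. Pocket at the back (centre x = +24 mm, 84x106 mm, floor 12 mm, lip 20 mm above the worktop) with the plug gauge; push button in front at x = -45 mm. Four stations alike, side by side about 126 mm apart, in changing order
- button_gauge_top (a point): centre of the top face of the push button in front of the plug gauge: a flat round white cap, 33 mm across, about 41 mm above the worktop when out and 33 mm when fully in and let go; it stands 17 mm above its 43 mm round black housing. It is pressed straight down
- button_gauge (a joint): travel of that push button in m: 0 is out, 0.008 fully in. It yields at about 3 N and stays where it is left. Its cap is soft: it gives 1 mm before the button yields, and once the button is fully in it gives up to 6 mm more while the force rises to 17 N, then hits a hard stop. The button counts as in from 0.005, as out below 0.0025
- gauge_mid (a point): plug gauge, a stepped steel cylinder lying down, 98 mm long, 24 mm thick, with a narrow band round it near one end, loose in the pocket of its station; the point lies on its middle, 12 mm above its underside
- station_plate: grey plastic kit station, fixed, 140 mm deep (x, away from the robot) by 114 mm wide (y); origin at the centre of its underside on the worktop. Pocket at the back (centre x = +24 mm, 84x106 mm, floor 12 mm, lip 20 mm above the worktop) with the sample plate; push button in front at x = -45 mm. Four stations alike, side by side about 126 mm apart, in changing order
- button_plate_top (a point): centre of the top face of the push button in front of the sample plate: a flat round white cap, 33 mm across, about 41 mm above the worktop when out and 33 mm when fully in and let go; it stands 17 mm above its 43 mm round black housing. It is pressed straight down
- button_plate (a joint): travel of that push button in m: 0 is out, 0.008 fully in. It yields at about 3 N and stays where it is left. Its cap is soft: it gives 1 mm before the button yields, and once the button is fully in it gives up to 6 mm more while the force rises to 17 N, then hits a hard stop. The button counts as in from 0.005, as out below 0.0025
- plate_mid (a point): sample plate, a thin flat rectangular metal plate 40x80x8 mm lying flat, loose in the pocket of its station; the point lies half-way up, 4 mm above its underside
- oil_bottle: bystander: loose small oil bottle with a spout, 44 mm across, 143 mm high, behind the stations; origin at the centre of its underside
- tape_roll: bystander: loose roll of masking tape, 104 mm across, 24 mm high, lying flat left of the stations; origin at the centre of its underside
- hex_key: bystander: loose black hex key, 38x104x8 mm, lying flat right of the stations, between them and the foot switch; origin at the centre of its underside. A solid computer tower 420 mm high stands just behind it (front at x = 0.51 m, y from -0.25 to -0.43 m): keep the arm clear of it

How it is judged:
By the outcome, as a careful person would: the job done as asked, in the order asked, and still so for the second after the job is handed in, with the robot touching nothing.
It also fails if it takes over 40 s, if anything falls off the work surface, if the arm or the gripper's body presses on something with over 40 N, if the wrist force passes 120 N, or if a joint passes its speed limit or range.

## Working session

There is one attempt and no reset: what is moved stays moved. The work goes in short steps, Python scripts to look and compute and a tool call to move; the robot and the scene stay as the last step left them, time stands still between calls to the robot, and variables do not carry over. Pictures are saved under pics/ and viewed, at most 10 in all, crops included, and the job is handed in when it is done.

Besides the shell and the picture viewer there is one more tool, called as name(argument=value, ...) on one line, values as JSON. carry_out: Moves the arm, as the interface text tells. Shift numbers are shares of 0.15 m and turn numbers shares of 45 degrees, none past 1 either way. Its arguments: {"type":"object","properties":{"series":{"type":"array","items":{"type":"array","items":{"type":"number","minimum":-1,"maximum":1}}},"fingers":{"type":"number"}},"required":["series"]}

```bash
mkdir -p pics
python3 - <<'E'
from cell import env
import cv2
for n in("top","side"):
    cv2.imwrite(f"pics/{n}0.png",env.get_image(n)[:,:,::-1]); print(env.camera_info(n))
s=env.state(); print(s["eef_pos"],s["tool_rot"],s["width"],s["time"],s["ft_force"],env.finger_overhang)
E
```

```text
{'intrinsics': array([[466.40955665,   0.        , 321.24353704],
       [  0.        , 466.40955665, 242.07195421],
       [  0.        ,   0.        ,   1.        ]]), 'dist': array([0.00424281, 0.        , 0.        , 0.        , 0.        ]), 'eye': array([0.45857019, 0.1575616 , 1.21800838]), 'orientation': array([[ 0.0024596 ,  0.99270144, -0.12057278],
       [-0.99997686,  0.00320645,  0.00600053],
       [ 0.00634334,  0.12055523,  0.99268635]])}
{'intrinsics': array([[495.28809656,   0.        , 309.16106949],
       [  0.        , 495.28809656, 235.61083094],
       [  0.        ,   0.        ,   1.        ]]), 'dist': array([-0.02834426,  0.        ,  0.        ,  0.        ,  0.        ]), 'eye': array([0.50235598, 1.21946379, 0.8903783 ]), 'orientation': array([[-0.99718965,  0.03641228, -0.06547478],
       [-0.07409985, -0.60821577,  0.7903055 ],
       [-0.01104597,  0.79293614,  0.60920462]])}
[ 0.2060543  -0.56288755  0.25552691] [[ 9.39095785e-01  3.43655304e-01 -3.71697118e-04]
 [ 3.43655436e-01 -9.39094365e-01  1.64770249e-03]
 [ 2.17183032e-04 -1.67508620e-03 -9.99998573e-01]] 0.08505915123728736 0.1 [-0.05006856  0.29020651 -0.46558407] 0.025
```

View pics/top0.png

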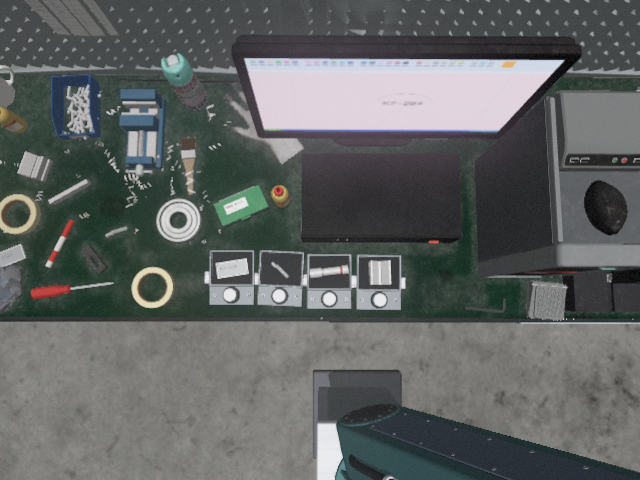

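View pics/side0.png

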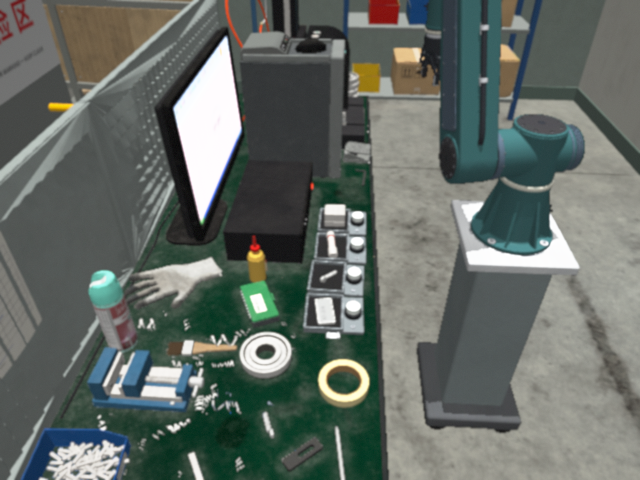

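The stations, left to right in the top view, look like plate (231,295), bolt (279,296), gauge (329,299) and V block (379,299). I'll enlarge to confirm this and locate the caps.

```bash
cat > h.py <<'E'
from cell import env
import cv2, numpy as np
def ray(n,uv,z):
    c=env.camera_info(n); p=cv2.undistortPoints(np.array([[uv]],float),c["intrinsics"],c["dist"])[0,0]
    d=c["orientation"]@np.array([p[0],-p[1],-1]); return c["eye"]+d*(z-c["eye"][2])/d[2]
def proj(n,P):
    c=env.camera_info(n); q=c["orientation"].T@(np.array(P)-c["eye"]); q=q*[1,-1,-1]
    return cv2.projectPoints(q.reshape(1,3),np.zeros(3),np.zeros(3),c["intrinsics"],c["dist"])[0][0,0]
E
python3 - <<'E'
from h import *
a=cv2.imread("pics/top0.png")[245:315,200:410]; b=cv2.imread("pics/side0.png")[195:345,300:380]
cv2.imwrite("pics/c1.png",cv2.resize(a,None,fx=3.8,fy=3.8,interpolation=2)); cv2.imwrite("pics/c2.png",cv2.resize(b,None,fx=4,fy=4,interpolation=2))
im=cv2.imread("pics/top0.png",0)
for u,v in[(231,295),(279,296),(329,299),(379,299)]:
    w=(im[v-12:v+13,u-12:u+13]>190).astype(np.uint8)
    n,l,st,ce=cv2.connectedComponentsWithStats(w); k=l[12,12]
    c=ce[k]+[u-12,v-12]; P=ray("top",c,.041); print(c,st[k],P.round(4),proj("side",P).round(1))
E
```

```text
[229.35833333 294.43333333] [  5   6  12  12 120] [0.4687 0.3802 0.041 ] [353.3 304.6]
[278.52542373 295.43220339] [  6   6  12  12 118] [0.4665 0.2572 0.041 ] [354.4 270.4]
[329.096 298.64 ] [  6   6  13  13 125] [0.4588 0.1304 0.041 ] [357.2 240.2]
[379.6302521  299.53781513] [  7   7  12  12 119] [0.4569 0.0038 0.041 ] [357.8 214. ]
```

View pics/c1.png

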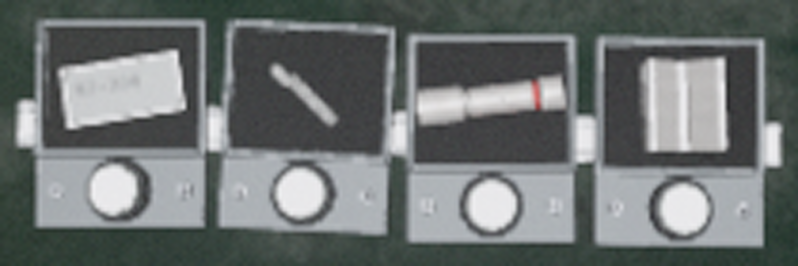

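View pics/c2.png

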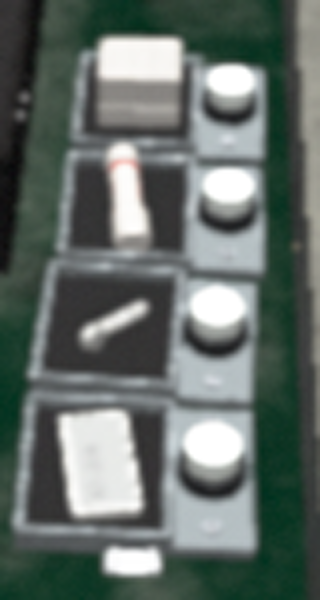

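The crops confirm the order: plate, bolt, gauge, V block. The side-view projections of the caps agree within about 1.5 px. I'll close the fingers, square the tool to the world axes, and approach along an arc.

carry_out(series=[[0.19,-0.18,0.1,0,0,0.15],[0.38,-0.36,0.2,0,0,0.3],[0.57,-0.54,0.3,0,0,0.447],[0.76,-0.72,0.4,0,0,0.447],[0.76,-0.72,0.4,0,0,0.447]], fingers=0)

```text
time: 0.6
eef_pos: [0.2761, -0.416, 0.1937]
tool_rot: [[1.0, 0.002, -0.003], [0.003, -1.0, 0.009], [-0.003, -0.009, -1.0]]
ft_force: [-0.6, 0.1, -0.9]
width: 0.0126
gripper_force: 0.0
```

carry_out(series=[[0.2,-0.33,0,0,0,0],[0.4,-0.66,0,0,0,0],[0.6,-1,0,0,0,0],[0.6,-1,0,0,0,0]])

```text
time: 1.0
eef_pos: [0.367, -0.2702, 0.1963]
tool_rot: [[1.0, 0.001, -0.0], [0.001, -1.0, 0.001], [-0.0, -0.001, -1.0]]
ft_force: [-0.6, -0.5, -0.5]
width: -0.0001
gripper_force: 0.0
```

carry_out(series=[[0.2,-0.33,0,0,0,0],[0.4,-0.66,0,0,0,0],[0.5,-1,0,0,0,0],[0.5,-1,0,0,0,0]])

```text
time: 1.4
eef_pos: [0.4423, -0.1199, 0.1964]
tool_rot: [[1.0, 0.002, 0.0], [0.002, -1.0, 0.001], [0.0, -0.001, -1.0]]
ft_force: [-0.6, -0.3, -1.2]
width: -0.0002
gripper_force: 0.0
```

carry_out(series=[[0,-0.33,0,0,0,0],[0,-0.66,0,0,0,0],[0,-1,0,0,0,0],[0,-1,0,0,0,0]])

```text
time: 1.8
eef_pos: [0.4407, 0.0319, 0.1964]
tool_rot: [[1.0, 0.006, -0.0], [0.006, -1.0, 0.002], [-0.0, -0.002, -1.0]]
ft_force: [-1.2, -0.2, -1.0]
width: -0.0
gripper_force: 0.0
```

carry_out(series=[[0,-0.33,0.1,0,0,0],[0,-0.66,0.2,0,0,0],[0.1,-1,0.35,0,0,0],[0.1,-1,0.35,0,0,0],[0.1,-1,0.35,0,0,0]])

```text
time: 2.3
eef_pos: [0.4569, 0.1775, 0.1431]
tool_rot: [[1.0, 0.002, -0.001], [0.002, -1.0, -0.0], [-0.001, 0.0, -1.0]]
ft_force: [0.8, -0.6, 0.4]
width: -0.0001
gripper_force: 0.0
```

carry_out(series=[[0.03,-0.27,0.1,0,0,0],[0.064,-0.531,0.2,0,0,0],[0.064,-0.531,0.38,0,0,0],[0.064,-0.531,0.38,0,0,0],[0.064,-0.531,0.38,0,0,0]])

```text
time: 2.8
eef_pos: [0.4657, 0.2548, 0.0871]
tool_rot: [[1.0, -0.002, -0.002], [-0.002, -1.0, -0.001], [-0.002, 0.001, -1.0]]
ft_force: [-0.1, 0.8, 0.4]
width: -0.0003
gripper_force: 0.0
```

Run:
```python
from h import *
s=env.state(); print(s["eef_pos"],s["ft_force"])
t=np.array(s["eef_pos"])+np.array(s["tool_rot"])[:,2]*.025
print(t,proj("side",t),proj("top",t))
for i,(n,x,y) in enumerate((("top",239,255),("side",320,210))):
    a=env.get_image(n)[:,:,::-1]; cv2.imwrite(f"pics/d{i}.png",cv2.resize(a[y:y+80,x:x+80],None,fx=6,fy=6,interpolation=2))
cv2.imwrite("pics/d.png",np.hstack([cv2.resize(cv2.imread(f"pics/d{i}.png"),(400,400)) for i in(0,1)]))
```

```text
[0.46567136 0.25480056 0.08711562] [-0.07983959  0.77649852  0.39641886]
[0.46562881 0.25477234 0.06211567] [355.07071435 263.54904729] [278.76304512 295.73177202]
```

View pics/d.png

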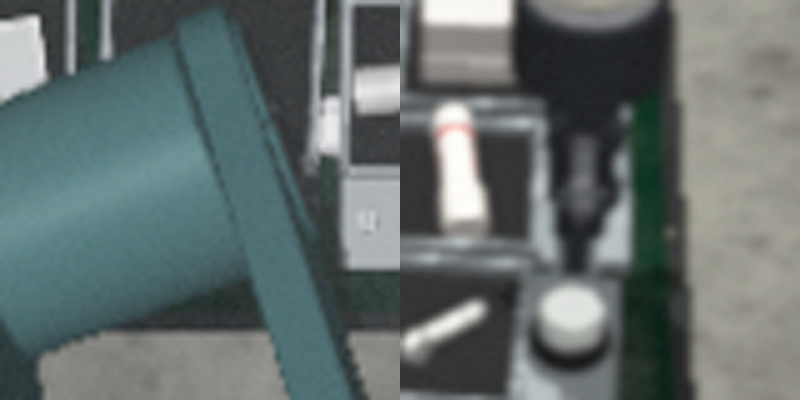

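The side view shows the shut fingertips at about (355,264), as projected, above the bolt button's cap. I'll press gently.

carry_out(series=[[0,0,0.05,0,0,0],[0,0,0.09,0,0,0],[0,0,0.12,0,0,0],[0,0,0.14,0,0,0],[0,0,0.16,0,0,0],[0,0,0.17,0,0,0],[0,0,0.18,0,0,0],[0,0,0.18,0,0,0]])

```text
time: 3.7
eef_pos: [0.4657, 0.2567, 0.0597]
tool_rot: [[1.0, -0.0, -0.0], [-0.0, -1.0, -0.0], [-0.0, 0.0, -1.0]]
ft_force: [-1.6, -2.0, 2.5]
width: -0.0002
gripper_force: 1.1
```

carry_out(series=[[0,0,0.012,0,0,0],[0,0,0.024,0,0,0],[0,0,0.024,0,0,0]])

```text
time: 4.0
eef_pos: [0.4658, 0.2568, 0.0562]
tool_rot: [[1.0, -0.0, -0.0], [-0.0, -1.0, 0.0], [-0.0, -0.0, -1.0]]
ft_force: [-0.4, -2.3, 4.0]
width: -0.0002
gripper_force: 2.3
```

carry_out(series=[[0,0,0.008,0,0,0],[0,0,0.008,0,0,0]])

```text
time: 4.2
eef_pos: [0.4658, 0.2568, 0.0552]
tool_rot: [[1.0, -0.0, -0.0], [-0.0, -1.0, 0.0], [-0.0, -0.0, -1.0]]
ft_force: [-1.6, -1.2, 6.6]
width: 0.0004
gripper_force: 3.4
```

carry_out(series=[[0,0,-0.05,0,0,0],[0,0,-0.15,0,0,0],[0,0,-0.3,0,0,0],[0,0,-0.4,0,0,0],[0,0,-0.4,0,0,0]])

```text
time: 4.7
eef_pos: [0.4677, 0.2577, 0.1172]
tool_rot: [[1.0, -0.0, 0.005], [-0.0, -1.0, 0.002], [0.005, -0.002, -1.0]]
ft_force: [0.9, 0.3, 0.5]
width: 0.0001
gripper_force: 0.0
```

carry_out(series=[[0,0.25,0,0,0,0],[-0.03,0.5,0,0,0,0],[-0.03,0.75,0,0,0,0],[-0.03,1,0,0,0,0],[-0.03,1,0,0,0,0]])

```text
time: 5.2
eef_pos: [0.4608, 0.1035, 0.1143]
tool_rot: [[1.0, -0.004, -0.001], [-0.004, -1.0, -0.001], [-0.001, 0.001, -1.0]]
ft_force: [-0.2, 0.4, -0.1]
width: 0.0001
gripper_force: 0.0
```

Run:
```python
from h import *
s=env.state(); print(s["eef_pos"],s["ft_force"])
a=env.get_image("side")[:,:,::-1]; cv2.imwrite("pics/e.png",cv2.resize(a[195:345,300:400],None,fx=4,fy=4,interpolation=2))
```

```text
[0.46080412 0.1034998  0.11431568] [-0.17999352  0.44568291 -0.09987969]
```

View pics/e.png

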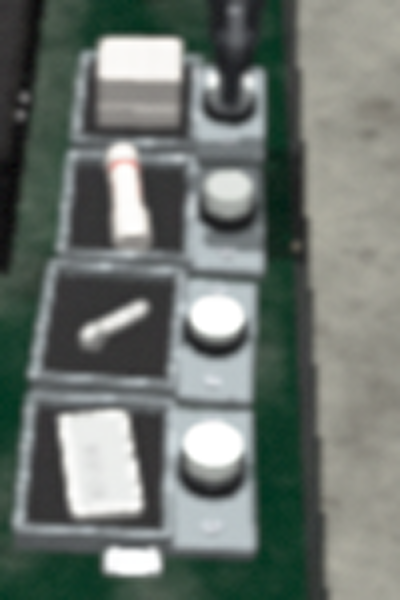

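The bolt button now stands visibly lower, and the gauge cap is untouched. Next is the V block.

carry_out(series=[[0,0.25,0,0,0,0],[-0.026,0.5,0,0,0,0],[-0.026,0.67,0.05,0,0,0],[-0.026,0.67,0.15,0,0,0],[-0.026,0.67,0.2,0,0,0],[-0.026,0.67,0.2,0,0,0],[-0.026,0.67,0.2,0,0,0]])

```text
time: 5.95
eef_pos: [0.4574, 0.0072, 0.0849]
tool_rot: [[1.0, 0.001, -0.001], [0.001, -1.0, 0.0], [-0.001, -0.0, -1.0]]
ft_force: [1.1, 0.5, -0.1]
width: 0.0001
gripper_force: 0.0
```

carry_out(series=[[0,0.022,0.03,0,0,0],[0,0.022,0.08,0,0,0],[0,0.022,0.11,0,0,0],[0,0.022,0.13,0,0,0],[0,0.022,0.15,0,0,0],[0,0.022,0.165,0,0,0],[0,0.022,0.18,0,0,0],[0,0.022,0.19,0,0,0],[0,0.022,0.19,0,0,0]])

```text
time: 6.85
eef_pos: [0.4572, 0.0031, 0.0564]
tool_rot: [[1.0, -0.0, -0.001], [-0.0, -1.0, 0.0], [-0.001, -0.0, -1.0]]
ft_force: [-1.0, 1.1, 2.6]
width: 0.0
gripper_force: 1.9
```

carry_out(series=[[0,0,0.008,0,0,0],[0,0,0.012,0,0,0],[0,0,0.012,0,0,0]])

```text
time: 7.15
eef_pos: [0.4572, 0.0031, 0.0549]
tool_rot: [[1.0, -0.0, -0.0], [-0.0, -1.0, 0.0], [-0.0, -0.0, -1.0]]
ft_force: [-2.7, 1.0, 7.2]
width: 0.0002
gripper_force: 3.8
```

carry_out(series=[[0,0,-0.05,0,0,0],[0,0,-0.15,0,0,0],[0,0,-0.3,0,0,0],[0,0,-0.4,0,0,0],[0,0,-0.4,0,0,0]])

```text
time: 7.65
eef_pos: [0.4594, 0.0026, 0.1167]
tool_rot: [[1.0, -0.0, 0.005], [-0.0, -1.0, -0.001], [0.005, 0.001, -1.0]]
ft_force: [0.8, -0.4, -0.2]
width: -0.0
gripper_force: 0.0
```

carry_out(series=[[0,-0.25,0,0,0,0],[0.01,-0.5,0,0,0,0],[0.01,-0.7,0,0,0,0],[0.01,-0.85,0.05,0,0,0],[0.01,-0.85,0.15,0,0,0],[0.01,-0.85,0.2,0,0,0],[0.01,-0.85,0.2,0,0,0],[0.01,-0.85,0.2,0,0,0]])

```text
time: 8.45
eef_pos: [0.4588, 0.13, 0.0845]
tool_rot: [[1.0, -0.001, -0.001], [-0.001, -1.0, -0.0], [-0.001, 0.0, -1.0]]
ft_force: [0.1, -0.2, -0.1]
width: 0.0
gripper_force: 0.0
```

carry_out(series=[[0,0,0.03,0,0,0],[0,0,0.08,0,0,0],[0,0,0.11,0,0,0],[0,0,0.13,0,0,0],[0,0,0.15,0,0,0],[0,0,0.165,0,0,0],[0,0,0.18,0,0,0],[0,0,0.19,0,0,0],[0,0,0.19,0,0,0]])

```text
time: 9.35
eef_pos: [0.4588, 0.1304, 0.0562]
tool_rot: [[1.0, -0.0, -0.0], [-0.0, -1.0, -0.0], [-0.0, 0.0, -1.0]]
ft_force: [-0.8, -2.3, 4.2]
width: -0.0002
gripper_force: 2.3
```

carry_out(series=[[0,0,0.008,0,0,0],[0,0,0.01,0,0,0],[0,0,0.01,0,0,0]])

```text
time: 9.65
eef_pos: [0.4588, 0.1304, 0.055]
tool_rot: [[1.0, -0.0, -0.0], [-0.0, -1.0, -0.0], [-0.0, 0.0, -1.0]]
ft_force: [-1.3, -2.8, 6.9]
width: -0.0003
gripper_force: 3.7
```

carry_out(series=[[0,0,-0.05,0,0,0],[0,0,-0.15,0,0,0],[0,0,-0.4,0,0,0],[0,0,-0.7,0,0,0],[0,0,-1,0,0,0],[0,0,-1,0,0,0],[0,0,-1,0,0,0]])

```text
time: 10.35
eef_pos: [0.46, 0.1309, 0.2063]
tool_rot: [[1.0, -0.0, 0.004], [-0.0, -1.0, 0.001], [0.004, -0.001, -1.0]]
ft_force: [-0.3, 1.1, -1.0]
width: 0.0001
gripper_force: 0.0
```

carry_out(series=[[0,0.3,0,0,0,0],[0,0.6,0,0,0,0],[0,1,0,0,0,0],[0,1,0,0,0,0],[0,1,0,0,0,0]])

```text
time: 10.85
eef_pos: [0.4581, -0.0207, 0.2035]
tool_rot: [[1.0, -0.004, -0.003], [-0.004, -1.0, 0.001], [-0.003, -0.001, -1.0]]
ft_force: [0.8, -0.2, 0.3]
width: 0.0002
gripper_force: 0.0
```

Run:
```python
from h import *
a=env.get_image("side")[:,:,::-1]; cv2.imwrite("pics/f.png",cv2.resize(a[195:345,300:400],None,fx=4,fy=4,interpolation=2))
print(env.state()["time"])
```

```text
10.9
```

View pics/f.png

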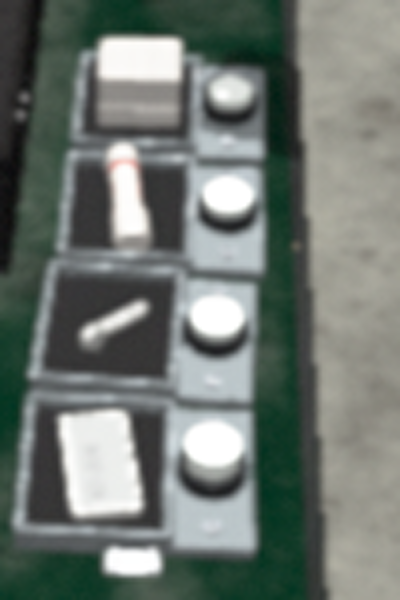

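The caps at V block (230,95), gauge (229,198) and bolt (216,320) sit low. The plate cap (212,450) is still out, and the parts haven't moved.

```bash
python3 -c "
from cell import env
print(env.close_job())"
```

```text
the job is handed in; nothing more can be done
None
```

I tapped in the bolt, V block and gauge buttons in that order and handed the job in at about 11 s; the last picture shows all three staying in, the plate button still out and the parts where they were.

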